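# Let the slide carrier down into the staining dish by its ratchet pawl

### The arm

A 6-joint arm with a two-finger parallel gripper is mounted at the origin on a cart in front of the work surface, level with it; the furniture and walls round the work are solid. World frame = base frame: x ahead of the robot, y to its left, z up, the work surface at z = 0. Lengths are in mm, angles in rad, forces in N, time in s.
With the tool pointing down it reaches from about 275 to 825 mm from the base axis. Payload 5.2 kg.
Tool frame: the origin (TCP) lies between the finger pads; the fingertips stand 25 mm ahead of it and the grasp point (between the pads) lies 6 mm ahead of it; x points along the fingers, z is the direction in which the jaws open and shut, and the axes are right-handed (so a half turn about x gives the same grasp; the last joint's range is limited). The gripper opens to 93 mm and grips with 3 to 60 N. Pads are 15 mm wide; open, the fingers measure 128 mm over their backs; the gripper's body (75 mm by 188 mm) begins 65 mm behind the grasp point.
Start: joints at [-1.512, 0.259, 1.535, -0, 1.348, -0.203], TCP at [142.372, -531.258, 243.653] pointing down, gripper open.
Joint ranges: [-3.14, 3.14], [-0.91, 2.08], [0.19, 2.58], [-1.22, 4.36], [0.22, 2.71], [-3.12, 3.12]. Speed limits (rad/s): [2.57, 2.57, 3.14, 3.14, 3.14, 3.14].

### API

Orientations are given as [roll, pitch, yaw] about the fixed x, y, z axes, in that order (R = Rz(yaw) Ry(pitch) Rx(roll)).
In Python, from rig import manip, optics gives the robot as it stands.
- The arm moves only by the tool play_rows, never from a script. Its argument "commands" is a list of rows, each a list of 4 numbers: the shift along the tool's x, y, z in cm, then the turn about the tool's x in degrees. In form: [[tx, ty, tz, spin], ...]. A call has exactly 10 rows; each row is the pose to reach, as a shift and turn from the pose commanded when the call began, along the tool's axes at that moment; what a row does not reach only later rows make up. A row lasts 1/10 s, in which the tool goes at most 50 mm and 8.59 degrees, less where a joint would pass 70% of its speed; a pose out of reach is approached as far as the arm can. A call with a gripper value outside its range is refused whole. "fingers" is the gripper command: -1 is fully open, 1 is shut, values between are in proportion, set as the call begins (left out, the last holds). The fingers move at their own pace and stop on an object; "grip_force" is the grip in N (left out, the last holds). Time passes only in rows, so rows that repeat a pose let the fingers close, or fill a call up. It gives the time, the measured TCP pose, the force and the opening at its end, in the units of the state.
- manip.sense(): the state, without advancing time (a new reading comes with each control period).
- optics.grab_frame(name): name is "scene" or "top"; returns the picture (384x512x3 uint8, blue, green, red); there is no depth.
- optics.get_calibration(name): a dict with "camera_matrix" (3x3 intrinsics, pixels), "dist" ([k1, k2, p1, p2, k3] as OpenCV has them; the pictures are not rectified), "T" (4x4, takes a point from camera to world coordinates). Camera axes: x right, y up, looking along -z (the intrinsics and any distortion apply to the point x, -y, -z); pixel columns grow to the right and rows downward; lengths in mm; the calibration is good to about 2 mm. A picture is of the moment at which its call begins. get_calibration takes no time and is no camera call.
- manip.close_job(): hands the job in, once; it reports no verdict.
The state is a dict: "clock": time; "joint_positions": joint angles; "qd": joint speeds; "effort": joint torques, N m; "eef_pos": TCP position; "ee_rot": TCP orientation; "force": force on the tool from outside, world axes, zero at the start; "torque": the same for the moment, N m; "grip_width": opening from 0.0 (shut) to 1.0 (fully open).
Only numpy, scipy, OpenCV 4.12 (cv2) and the standard library are available. Lean on these libraries where they do the work, as an engineer would, in place of code of your own. Each camera call takes 0.05 s, during which the arm holds its last target. There are 200 camera calls.

### The job

Slide the staining dish fully home against its rear stop under the raised slide carrier, easing it in without ramming it. Then press the pad of the thumb lever down gently, through its free play, until it lifts the ratchet pawl clear of the wheel, and hold it there so that the drum runs back under the carrier's weight, and let the pad up again in time for the pawl to catch the wheel with the slides wholly below the rim of the dish and the carrier hanging clear of its walls and floor. Leave everything else on the bench standing where it is.

Things in the scene. Friction and masses are not known exactly. Their poses are not given: they have to be found in the camera images.
- dip_stand: Dip stand for slides, fixed on the bench: white base plate, x -105 to 115, y -100 to 105 mm; aluminium column 304 mm tall at x 80, y 50; winch between two white upright plates (180 mm tall) on the right. Origin on the bench under it; its x points to the rear (away from its open front, along the dish's travel), y to the left as one faces it, z up.
- drum: Winch drum; origin in the middle of its ratchet wheel, 135 mm up, shaft along the stand's x. Steel wheel 72 mm across with 14 saw teeth, black winding knob in front, pinion behind that drives the carriage's rack: one tooth is 9.9 mm of carrier height. With the pawl clear it runs back by itself, slowed by a damper, and the carrier sinks at a steady 12 to 21 mm/s.
- pawl: Steel pawl; origin at its pivot pin (along the stand's x), right of the wheel's top. Nose 51 mm to the left in the teeth, short tail to the right over a rubber bumper. Let go, its spring drops the nose and it catches the next tooth: the carrier still sinks 0 to 10 mm, plus what it sinks while the lever comes up.
- pawl_nose (a point): Tip of the pawl's nose, 166 mm above the bench when seated in the wheel. Clear of the teeth once it is some 5 mm higher.
- thumb_lever: Aluminium release lever on the pawl's pin, origin there; sprung up against its rest. An upright adjusting screw in it, 31 mm right of the pin, bears on the pawl's tail, but only after some free play, set differently each time: the pad sinks 1 to 14 mm against under 1.5 N before the screw meets the tail, then 2 to 4 N lift the loaded pawl.
- thumb_pad (a point): Centre of the top face of the thumb lever's black ribbed pad, 26 x 26 mm, 7 mm thick, 70 mm right of the pin, free above; at rest level, at x -30, y -136, z 182 mm of the stand. From where the screw meets the tail, 7 mm more clear the nose, and 1.5 mm later the tail meets the bumper (some 5 N per mm); held there with 4 to 10 N the pawl is surely clear. Over 16 N would strain it.
- shuttle: Aluminium slide that carries the glass dish and moves along the stand's x only; origin 11 mm under the dish floor. 2 to 3 N moves it. It starts 35 to 60 mm short of home, which is where it meets two rubber buffers (some 8 N per mm) at the rear; pushed onto them with 5 to 10 N it is home and stays there. More than 20 N is ramming.
- push_plate (a point): Centre of the front face (looking to -x of the stand) of the upright push plate at the shuttle's front end: aluminium, 60 mm wide, 5 mm thick, upper edge 20 mm above this point, lower edge 26 mm below it and 20 mm above the bench. Push it towards +x of the stand. Free in front and above; at home the raised carrier hangs 57 mm behind this face.
- dish_floor (a point): Centre of the inner floor of the glass staining dish on the shuttle. The dish is 110 mm long (along the stand's x), 62 mm wide, walls 4 mm thick, its rim 55 mm above this point. This point is 100 mm behind the push plate's front face.
- carriage: All that sinks: sleeve on the column, arm and slide carrier, 0.55 to 0.9 kg; moves straight up and down only. Origin in the middle of the carrier's underside (same point as point carrier_bottom).
- carrier_bottom (a point): Middle of the underside of the slide carrier: steel basket 86 x 42 mm, 34 mm tall, with seven upright glass slides (none above the 34 mm). It starts 70 to 105 mm above the dish floor. The slides are wholly below the rim once this point is less than 21 mm above the dish floor; at 0 the carrier stands on the floor.
- drop_a_mid (a point): Middle of a blue dropper bottle, 21 mm across, 74 mm tall; bystander.
- drop_b_mid (a point): Middle of a dropper bottle with yellow print, 26 mm across, 74 mm tall; bystander.
- drop_c_mid (a point): Middle of a clear dropper bottle with black cap, 24 mm across, 72 mm tall; bystander.
- jar_mid (a point): Middle of a lidded staining jar, 54 mm across, 101 mm tall; bystander.
- tweezers_mid (a point): Middle of steel forceps lying flat, 122 mm long, 9 mm high; bystander.
- oil_mid (a point): Middle of a small immersion-oil bottle, 25 mm across, 52 mm tall; bystander near the pad's side of the stand.
- petri_mid (a point): Middle of a lidded petri dish, 59 mm across, 15 mm high; bystander.

How it is judged (in metres and radians):
On the way, in this order (a step that is already met when the one before it is completed fails the run):
1. the dish is home against its rear stop (within 2 mm) while the carrier is still above its rim (x of dish_floor in the frame of dip_stand above -0.017 m and z of carrier_bottom in the frame of dish_floor above 0.055 m), for 0.2 s.
2. the pawl is held clear of the wheel (nose lifted 4.5 mm or more) (x of dish_floor in the frame of dip_stand above -0.017 m and z of pawl_nose in the frame of dip_stand above 0.1705 m), for 0.3 s.
At the end, for the whole second after the job is handed in: The dish is within 2 mm of its rear stop; the carrier's underside hangs 1.5 to 21 mm above the dish floor, so that the slides are below the rim and the carrier is off the floor; the pawl is seated in the wheel (nose within 2 mm of its seated height) and the carrier is at rest (x of dish_floor in the frame of dip_stand above -0.017 m and z of carrier_bottom in the frame of dish_floor between 0.0015 and 0.021 m and z of pawl_nose in the frame of dip_stand below 0.168 m and linear speed of carriage below 0.003 m/s); the robot touches nothing.
It fails at once if the thumb lever or the pawl is pressed with more than 16 N (contact force between any of the fingers, the arm and thumb_lever above 16 N or contact force between any of the fingers, the arm and pawl above 16 N).
It fails at once if the shuttle or dish is pushed with more than 20 N (contact force between any of the fingers, the arm and shuttle above 20 N).
It fails at once if the carrier strikes or rests on the dish (contact force between carriage and shuttle above 2 N).
It fails at once if a bystander is shifted by more than 20 mm (distance of any of drop_a_mid, drop_b_mid, drop_c_mid, jar_mid, tweezers_mid, oil_mid, petri_mid from where it was at the start of the episode above 0.02 m).
It also fails if it takes over 58 s, if anything falls off the work surface, if the arm or the gripper's body presses on something with over 40 N, if the wrist force passes 120 N, or if a joint passes its speed limit or range.

## Working session

There is one attempt and no reset: what is moved stays moved. The work goes in short steps, Python scripts to look and compute and a tool call to move; the robot and the scene stay as the last step left them, time stands still between calls to the robot, and variables do not carry over. Pictures are saved under pics/ and viewed, about 8 in all and at most 12, crops included, and the job is handed in when it is done.

Besides the shell and the picture viewer there is one more tool, called as name(argument=value, ...), one argument or row to a line, values as JSON. play_rows: Moves the arm, as the interface text tells. Its arguments: {"type":"object","properties":{"commands":{"type":"array","items":{"type":"array","items":{"type":"number"}}},"fingers":{"type":"number"},"grip_force":{"type":"number"}},"required":["commands"]}

```bash
mkdir -p pics; python3 - <<'E'
from rig import manip, optics
import cv2
s=manip.sense(); print({k:s[k] for k in("clock","eef_pos","ee_rot","force","grip_width")})
for n in("scene","top"):
    f=optics.grab_frame(n); cv2.imwrite(f"pics/{n}0.png",f); 
    cv2.imwrite(f"pics/{n}0b.png",cv2.resize(f,(800,600),interpolation=cv2.INTER_CUBIC))
    c=optics.get_calibration(n); print(n,c)
E
```

```text
{'clock': 0.0, 'eef_pos': array([ 142.336547  , -530.76003886,  242.83210714]), 'ee_rot': array([2.94300578, 1.56902424, 1.63400402]), 'force': array([0.38880357, 0.53287281, 0.26465905]), 'grip_width': 0.9997786256323113}
scene {'camera_matrix': array([[412.66724923,   0.        , 258.26236054],
       [  0.        , 412.66724923, 191.64447287],
       [  0.        ,   0.        ,   1.        ]]), 'dist': array([-0.01508406,  0.        ,  0.        ,  0.        ,  0.        ]), 'T': array([[-8.25056351e-01,  2.71053997e-01, -4.95794058e-01,
         1.22326068e+02],
       [-5.64677607e-01, -3.63647509e-01,  7.40877648e-01,
         9.38206118e+02],
       [ 2.05235734e-02,  8.91229611e-01,  4.53087809e-01,
         5.26619881e+02],
       [ 0.00000000e+00,  0.00000000e+00,  0.00000000e+00,
         1.00000000e+00]])}
top {'camera_matrix': array([[434.38625318,   0.        , 248.21856222],
       [  0.        , 434.38625318, 197.57354124],
       [  0.        ,   0.        ,   1.        ]]), 'dist': array([-0.08010395,  0.        ,  0.        ,  0.        ,  0.        ]), 'T': array([[ 2.97178612e-02,  9.97091850e-01, -7.01761392e-02,
         4.50577734e+02],
       [-9.99550115e-01,  2.99288743e-02,  1.95714714e-03,
         3.17801938e+02],
       [ 4.05174831e-03,  7.00864058e-02,  9.97532696e-01,
         1.10561058e+03],
       [ 0.00000000e+00,  0.00000000e+00,  0.00000000e+00,
         1.00000000e+00]])}
```

View pics/scene0b.png

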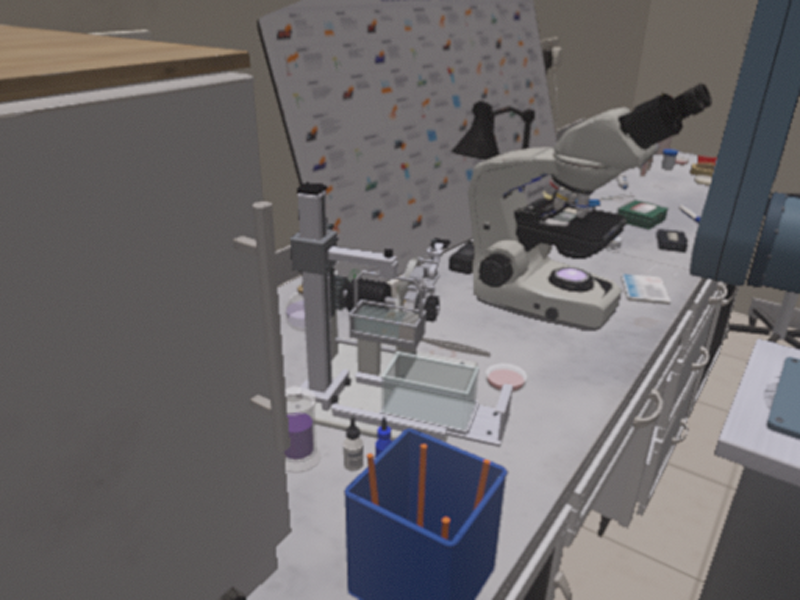

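View pics/top0b.png

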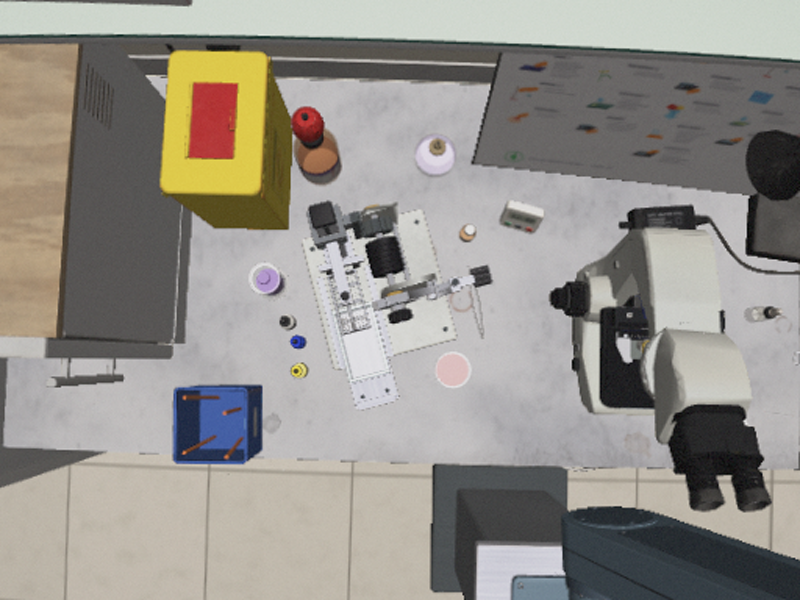

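The scene view shows the stand at about (320–510, 190–440) and the push plate near (505, 405). In the top view the pad is at (482, 275), the shuttle front end at (375, 405), and the petri dish at (452, 369). I'll crop in next.

```bash
cat > h.py <<'E'
import numpy as np, cv2
from rig import manip, optics
def ray(n,u,v):
    c=optics.get_calibration(n); T=c["T"]
    p=cv2.undistortPoints(np.array([[[u,v]]],float),c["camera_matrix"],c["dist"])[0,0]
    return T[:3,3], T[:3,:3]@np.array([p[0],-p[1],-1.])
def onz(n,u,v,z):
    o,d=ray(n,u,v); return o+d*(z-o[2])/d[2]
def proj(n,P):
    c=optics.get_calibration(n); T=c["T"]
    q=(np.atleast_2d(P)-T[:3,3])@T[:3,:3]; q=q*[1,-1,-1]
    return cv2.projectPoints(q,np.zeros(3),np.zeros(3),c["camera_matrix"],c["dist"])[0][:,0]
def crop(img,x0,x1,y0,y1,k,fn):
    f=cv2.resize(img[y0:y1,x0:x1],None,fx=k,fy=k,interpolation=cv2.INTER_CUBIC); cv2.imwrite(fn,f)
E
python3 - <<'E'
from h import *
t=cv2.imread("pics/top0.png"); s=cv2.imread("pics/scene0.png")
crop(t,185,325,120,270,4,"pics/topc.png"); crop(s,185,345,115,290,3.4,"pics/scenec.png")
E
```

```text
(no output)
```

View pics/topc.png

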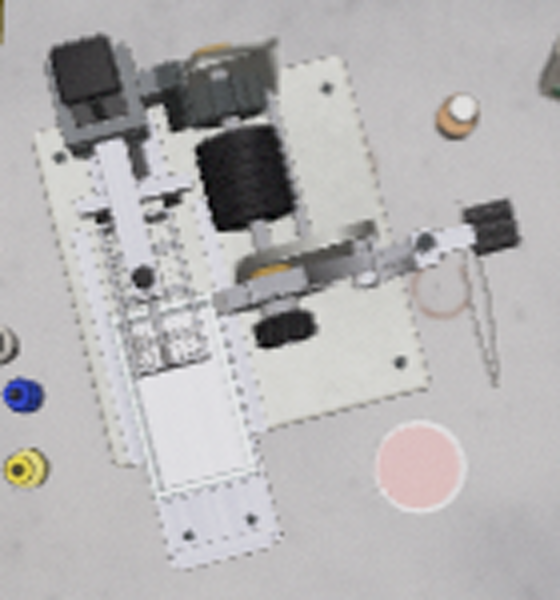

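View pics/scenec.png

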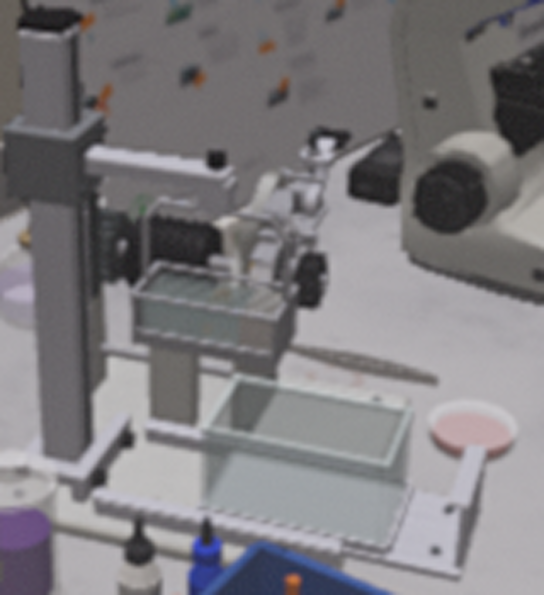

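```bash
cat >> h.py <<'E'
from scipy.optimize import least_squares
def tc(u,v): return 185+u/4-.375,120+v/4-.375
def sc(u,v): return 185+u/3.4-.35,115+v/3.4-.35
E
python3 - <<'E'
from h import *
for z in(0,8,15):
    W=np.array([onz("top",*tc(*p),z)[:2] for p in[(338,57),(430,385),(37,130),(115,465)]])
    S=np.array([(115,-100),(-105,-100),(115,105),(-105,105)],float)
    mw,ms=W.mean(0),S.mean(0); A=W-mw;B=S-ms
    yaw=np.arctan2((B[:,0]*A[:,1]-B[:,1]*A[:,0]).sum(),(A*B).sum())
    R=np.array([[np.cos(yaw),-np.sin(yaw)],[np.sin(yaw),np.cos(yaw)]])
    t=mw-R@ms; print(z,"yaw",yaw,"t",t,"res",np.round(W-(S@R.T+t),1).tolist(), "size",np.linalg.norm(A)/np.linalg.norm(B))
    loc=lambda p:np.round(R.T@(p[:2]-t),1)
    print(" pad",loc(onz("top",*tc(491,226),182)), "plate top edge",[loc(onz("top",*tc(*p),66)) for p in[(177,569),(281,543)]],"col top",loc(onz("top",*tc(85,68),304)))
# scene/top triangulation of pad
o1,d1=ray("top",*tc(491,226)); o2,d2=ray("scene",*sc(328,138))
a,b=np.linalg.lstsq(np.c_[d1,-d2],o2-o1,rcond=None)[0]; print("pad tri",o1+a*d1,o2+b*d2)
o1,d1=ray("top",*tc(177,569)); 
for n,q,p in(("left",(463,455),(177,569)),("right",(483,447),(281,543))):
    o1,d1=ray("top",*tc(*p));o2,d2=ray("scene",*sc(*q))
    a,b=np.linalg.lstsq(np.c_[d1,-d2],o2-o1,rcond=None)[0]; print(n,o1+a*d1,o2+b*d2)
for n,p,z in(("petri",(421,466),15),("oil",(460,108),52),("blue",(20,395),74),("yellow",(26,469),74)): print(n,onz("top",*tc(*p),z))
E
```

```text
0 yaw 0.2778546408051343 t [558.27525855 328.49612677] res [[-1.4, 2.7], [0.3, -1.1], [1.3, -2.0], [-0.2, 0.5]] size 0.9961866436172185
 pad [ -30.9 -134.6] plate top edge [array([-174.1,   79.5]), array([-174.3,   15.7])] col top [77.6 51. ]
8 yaw 0.2778546408051345 t [557.46614891 328.39142611] res [[-2.4, 3.1], [0.8, -0.1], [0.8, -3.0], [0.8, -0.0]] size 0.9889784156308138
 pad [ -30.1 -134.7] plate top edge [array([-173.3,   79.4]), array([-173.5,   15.6])] col top [78.4 50.9]
15 yaw 0.2778546408051344 t [556.75817798 328.29981303] res [[-3.2, 3.6], [1.3, 0.7], [0.3, -3.8], [1.6, -0.5]] size 0.9826712161427098
 pad [ -29.4 -134.8] plate top edge [array([-172.6,   79.3]), array([-172.8,   15.5])] col top [79.1 50.8]
pad tri [565.80696135 190.18371973 178.97997985] [563.84670801 189.07037408 178.88954976]
left [371.53491532 356.00774466  97.36097831] [372.11292074 356.28162153  97.32604303]
right [386.13935801 295.76473219  63.18893854] [386.1754326  295.78141137  63.18635594]
petri [433.64011785 208.4523508   15.        ]
oil [653.99832665 193.14209279  52.        ]
blue [469.46450599 453.42527325  74.        ]
yellow [425.78868226 448.21414138  74.        ]
```

```bash
python3 - <<'E'
from h import *
from scipy.spatial.transform import Rotation as Ro
R=Ro.from_euler("xyz",manip.sense()["ee_rot"]).as_matrix(); print("tool x,y,z axes:",np.round(R.T,3).tolist())
def tri(a,b):
    o1,d1=ray("top",*(np.array(a)/1.5625));o2,d2=ray("scene",*(np.array(b)/1.5625))
    s,t=np.linalg.lstsq(np.c_[d1,-d2],o2-o1,rcond=None)[0]; p,q=o1+s*d1,o2+t*d2;return np.round((p+q)/2),np.round(np.linalg.norm(p-q))
print("eyepieces",tri((705,500),(683,108)),tri((765,495),(683,108)),tri((705,500),(700,95)),tri((765,495),(700,95)))
print("arm/head centre",tri((700,370),(600,160)))
print("bluebox top",onz("top",220/1.5625,388/1.5625,100))
c,s=np.cos(.278),np.sin(.278);M=np.array([[c,-s],[s,c]]);t=np.array([558,328.4])
for n,p,z in(("knob front",(285,340),135),("knob left",(255,325),140),("carrier front L",(140,375),140),("carrier front R",(210,362),140),("armend",(143,290),190),("tweez",(495,385),5),("tweez",(470,250),5)):print(n,np.round(M.T@(onz("top",*tc(*p),z)[:2]-t)))
for p in((-150,48),(-195,48),(-195,58),(-30,-136)):print(p,M@p+t)
E
```

```text
tool x,y,z axes: [[-0.0, 0.002, -1.0], [0.966, 0.259, 0.0], [0.259, -0.966, -0.002]]
eyepieces (array([309., -34., 370.]), np.float64(13.0)) (array([ 318., -107.,  361.]), np.float64(24.0)) (array([301., -31., 387.]), np.float64(10.0)) (array([ 310., -102.,  378.]), np.float64(1.0))
arm/head centre (array([439., -81., 265.]), np.float64(11.0))
bluebox top [396.22886996 560.73010123 100.        ]
knob front [-61. -14.]
knob left [-49.   0.]
carrier front L [-60.  69.]
carrier front R [-62.  30.]
armend [-19.  54.]
tweez [-115. -141.]
tweez [ -28. -147.]
(-150, 48) [400.58628259 333.39215096]
(-195, 48) [357.31400237 321.04266658]
(-195, 58) [354.56967251 330.65872885]
(-30, -136) [566.47469932 189.38856352]
```

play_rows(
  commands=[
    [-4, 0, 0, 0],
    [-9, 0, 0, 0],
    [-14, 0, 0, 0],
    [-18, 0, 0, 0],
    [-22, 0, 0, 0],
    [-26, 0, 0, -0.9],
    [-26, 0, 0, -0.9],
    [-26, 0, 0, -0.9],
    [-26, 0, 0, -0.9],
    [-26, 0, 0, -0.9],
  ],
  fingers=1,
  grip_force=10,
)

```text
clock: 1.1
eef_pos: [142.3, -531.0, 501.7]
ee_rot: [2.927, 1.567, 1.633]
force: [0.3, 0.2, 0.1]
grip_width: 0.188
```

play_rows(
  commands=[
    [0, 3, -3, 0],
    [0, 7, -7, 0],
    [0, 10.5, -10.5, 0],
    [0, 14, -14, 0],
    [0, 17.5, -17.5, 0],
    [0, 21, -21, 0],
    [0, 24.5, -24.5, 0],
    [0, 28, -28, 0],
    [0, 31.5, -31.5, 0],
    [0, 35, -35, 0],
  ],
)

```text
clock: 2.1
eef_pos: [382.0, -98.8, 502.8]
ee_rot: [-2.348, 1.57, 2.641]
force: [1.3, -1.3, 1.6]
grip_width: 0.004
```

play_rows(
  commands=[
    [0, 1, -4, 0],
    [0, 2, -8.5, 0],
    [0, 3, -13, 0],
    [0, 4, -17.5, 0],
    [0, 5, -22, 0],
    [0, 6, -26.5, 0],
    [0, 7, -31, 0],
    [0, 8, -35, 0],
    [0, 9, -38, 0],
    [0, 9, -40, 0],
  ],
)

```text
clock: 3.1
eef_pos: [358.5, 310.6, 501.7]
ee_rot: [-1.469, 1.567, -2.761]
force: [0.3, 0.2, 1.2]
grip_width: 0.002
```

play_rows(
  commands=[
    [4, -0.3, -1.2, 0],
    [8.5, -0.3, -1.2, 0],
    [13, -0.3, -1.2, 0],
    [17.5, -0.3, -1.2, 0],
    [22, -0.3, -1.2, 0],
    [26.5, -0.3, -1.2, 0],
    [31, -0.3, -1.2, 0],
    [35.5, -0.3, -1.2, 0],
    [39.5, -0.3, -1.2, 0],
    [43, -0.3, -1.2, 0],
  ],
)

```text
clock: 4.1
eef_pos: [350.8, 318.1, 70.9]
ee_rot: [-1.351, 1.567, -2.644]
force: [1.0, 0.7, -0.2]
grip_width: 0.008
```

```bash
python3 - <<'E'
from h import *
s=manip.sense();print(s["clock"],s["eef_pos"],s["force"])
t=optics.grab_frame("top");f=optics.grab_frame("scene")
a=cv2.resize(t[120:290,170:330],(565,600),interpolation=cv2.INTER_CUBIC)
cv2.imwrite("pics/sc1.png",cv2.resize(f[100:310,170:400],None,fx=2.8,fy=2.8,interpolation=cv2.INTER_CUBIC)); cv2.imwrite("pics/t1.png",a)
E
```

```text
4.1 [350.81457667 318.07190201  70.87178114] [ 0.97064377  0.71379886 -0.23596536]
```

View pics/sc1.png

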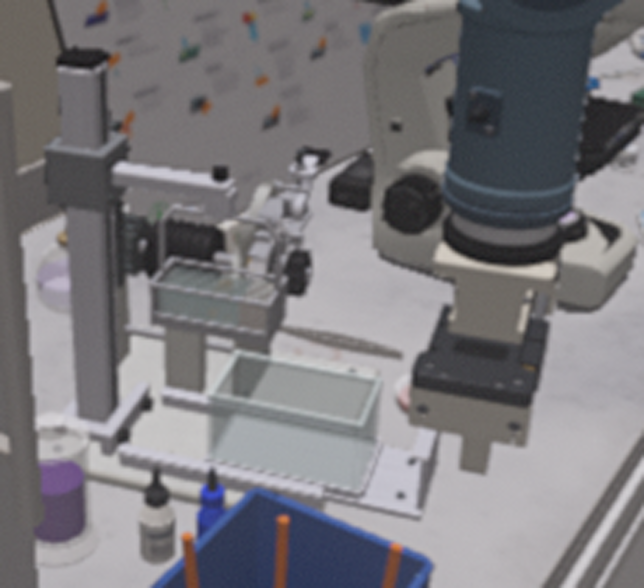

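play_rows(
  commands=[
    [0, 0.4, 0, 0],
    [0, 0.8, 0, 0],
    [0, 1.0, 0, 0],
    [0, 1.1, 0, 0],
    [0, 1.2, 0, 0],
    [0, 1.3, 0, 0],
    [0, 1.4, 0, 0],
    [0, 1.5, 0, 0],
    [0, 1.6, 0, 0],
    [0, 1.7, 0, 0],
  ],
)

```text
clock: 5.2
eef_pos: [368.8, 323.7, 73.6]
ee_rot: [-1.453, 1.57, -2.746]
force: [-1.5, -0.1, 0.5]
grip_width: 0.005
```

play_rows(
  commands=[
    [0, 0.1, 0, 0],
    [0, 0.2, 0, 0],
    [0, 0.3, 0, 0],
    [0, 0.4, 0, 0],
    [0, 0.5, 0, 0],
    [0, 0.6, 0, 0],
    [0, 0.7, 0, 0],
    [0, 0.8, 0, 0],
    [0, 1.0, 0, 0],
    [0, 1.2, 0, 0],
  ],
)

```text
clock: 6.2
eef_pos: [380.6, 327.1, 73.6]
ee_rot: [-2.076, 1.571, 2.914]
force: [-2.7, 1.2, 0.1]
grip_width: 0.007
```

play_rows(
  commands=[
    [0, 0.2, 0, 0],
    [0, 0.4, 0, 0],
    [0, 0.7, 0, 0],
    [0, 1.0, 0, 0],
    [0, 1.3, 0, 0],
    [0, 1.6, 0, 0],
    [0, 1.9, 0, 0],
    [0, 2.2, 0, 0],
    [0, 2.5, 0, 0],
    [0, 2.8, 0, 0],
  ],
)

```text
clock: 7.2
eef_pos: [407.7, 334.8, 73.6]
ee_rot: [-2.805, 1.571, 2.185]
force: [-1.9, 1.5, -0.4]
grip_width: 0.005
```

```bash
cat >> h.py <<'E'
_c,_s=np.cos(.278),np.sin(.278);M=np.array([[_c,-_s],[_s,_c]]);t0=np.array([558,328.4])
def st():
    s=manip.sense(); print(s["clock"],"stand",np.round(M.T@(s["eef_pos"][:2]-t0),1),s["eef_pos"][2].round(1),"F",np.round(M.T@s["force"][:2],1),s["force"][2].round(1))
E
python3 - <<'E'
from h import *
st(); t=optics.grab_frame("top")
crop(t,185,325,120,270,4,"pics/t2.png")
E
```

```text
7.2 stand [-142.8   47.4] 73.6 F [-1.5  1.9] -0.4
```

View pics/t2.png

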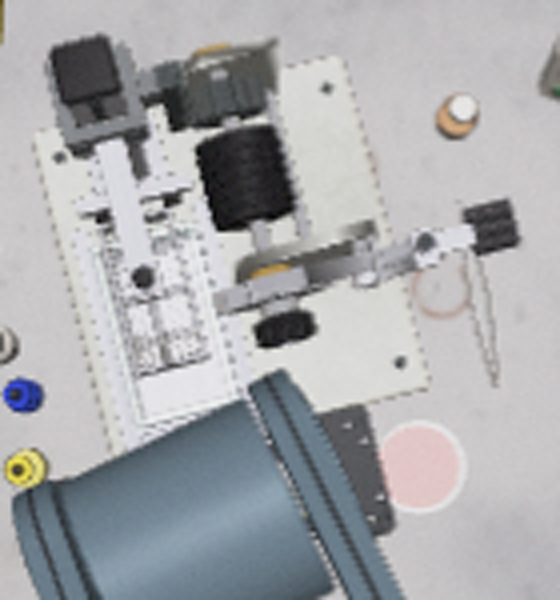

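play_rows(
  commands=[
    [0, 0.2, 0, 0],
    [0, 0.4, 0, 0],
    [0, 0.5, 0, 0],
    [0, 0.6, 0, 0],
    [0, 0.7, 0, 0],
    [0, 0.8, 0, 0],
    [0, 0.9, 0, 0],
    [0, 1.0, 0, 0],
    [0, 1.05, 0, 0],
    [0, 1.1, 0, 0],
  ],
)

```text
clock: 8.25
eef_pos: [418.1, 337.7, 73.7]
ee_rot: [1.379, 1.571, 0.086]
force: [-1.5, -1.1, 1.6]
grip_width: 0.004
```

```bash
python3 -c "
from h import *
st()"
```

```text
8.25 stand [-131.9   47.4] 73.7 F [-1.7 -0.7] 1.6
```

play_rows(
  commands=[
    [0, 0.05, 0, 0],
    [0, 0.1, 0, 0],
    [0, 0.15, 0, 0],
    [0, 0.2, 0, 0],
    [0, 0.25, 0, 0],
    [0, 0.3, 0, 0],
    [0, 0.35, 0, 0],
    [0, 0.4, 0, 0],
    [0, 0.4, 0, 0],
    [0, 0.4, 0, 0],
  ],
)

```text
clock: 9.25
eef_pos: [421.2, 338.6, 73.5]
ee_rot: [-1.449, 1.569, -2.742]
force: [-5.2, -1.5, 4.8]
grip_width: 0.005
```

```bash
python3 -c "
from h import *
st()"
```

```text
9.25 stand [-128.8   47.4] 73.5 F [-5.4  0. ] 4.8
```

play_rows(
  commands=[
    [0, 0.02, 0, 0],
    [0, 0.04, 0, 0],
    [0, 0.06, 0, 0],
    [0, 0.06, 0, 0],
    [0, 0.06, 0, 0],
    [0, 0.06, 0, 0],
    [0, 0.06, 0, 0],
    [0, 0.06, 0, 0],
    [0, 0.06, 0, 0],
    [0, 0.06, 0, 0],
  ],
)

```text
clock: 10.25
eef_pos: [421.2, 338.6, 73.6]
ee_rot: [-1.475, 1.568, -2.769]
force: [-6.4, -2.2, 5.5]
grip_width: 0.007
```

```bash
python3 -c "
from h import *
st()"
```

```text
10.25 stand [-128.7   47.4] 73.6 F [-6.8 -0.3] 5.5
```

play_rows(
  commands=[
    [0, 0.02, 0, 0],
    [0, 0.04, 0, 0],
    [0, 0.05, 0, 0],
    [0, 0.05, 0, 0],
    [0, 0.05, 0, 0],
    [0, 0.05, 0, 0],
    [0, 0.05, 0, 0],
    [0, 0.05, 0, 0],
    [0, 0.05, 0, 0],
    [0, 0.05, 0, 0],
  ],
)

```text
clock: 11.25
eef_pos: [421.2, 338.6, 73.5]
ee_rot: [-1.465, 1.567, -2.758]
force: [-7.1, -2.7, 6.8]
grip_width: 0.005
```

```bash
python3 -c "
from h import *
st()"
```

```text
11.25 stand [-128.7   47.4] 73.5 F [-7.6 -0.7] 6.8
```

play_rows(
  commands=[
    [0, -1.5, 0, 0],
    [0, -3, 0, 0],
    [-4.5, -3, 0, 0],
    [-9, -3, 0, 0],
    [-13.5, -3, 0, 0],
    [-18, -3, 2, 0],
    [-18, -3, 6.5, 0],
    [-18, -3, 11, 0],
    [-18, -3, 15, 0],
    [-18, -3, 18.3, 0],
  ],
)

```text
clock: 12.25
eef_pos: [445.6, 152.9, 254.2]
ee_rot: [1.203, 1.568, -0.091]
force: [0.8, 0.3, 0.1]
grip_width: 0.006
```

play_rows(
  commands=[
    [0, 3, 0, 0],
    [0, 6.5, 0, 0],
    [0, 10, 0, 0],
    [0, 12, 0, 0],
    [0, 12.8, 0, 0],
    [0.5, 12.8, 0, 0],
    [1, 12.8, 0, 0],
    [1.5, 12.8, 0, 0],
    [2, 12.8, 0, 0],
    [2, 12.8, 0, 0],
  ],
)

```text
clock: 13.25
eef_pos: [566.4, 189.8, 232.9]
ee_rot: [-1.68, 1.569, -2.973]
force: [0.7, 0.8, 0.7]
grip_width: 0.007
```

```bash
python3 - <<'E'
from h import *
st(); t=optics.grab_frame("top");f=optics.grab_frame("scene")
cv2.imwrite("pics/t3f.png",t);cv2.imwrite("pics/s3f.png",f)
a=cv2.resize(t[120:270,185:325],(560,600),interpolation=cv2.INTER_CUBIC)
crop(f,185,345,115,290,3.4,"pics/s3.png")
E
```

```text
13.25 stand [ -30.  -135.6] 232.9 F [0.9 0.6] 0.7
```

View pics/s3.png

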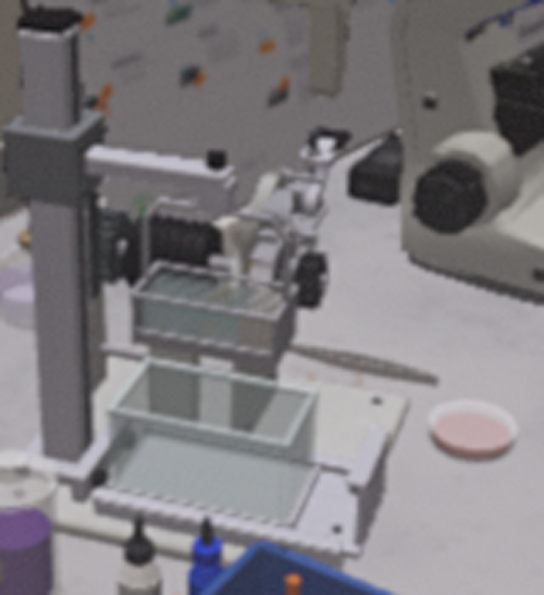

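```bash
cat >> h.py <<'E'
def zat(u,v,x,y):
    # height where the scene ray passes the vertical line at stand (x,y); also lateral miss
    w=M@[x,y]+t0; o,d=ray("scene",u,v)
    A=np.c_[d,[0,0,-1]]; b=np.r_[w,0]-o; r=np.linalg.lstsq(A,b,rcond=None)[0]; miss=np.linalg.norm(A@r-b)
    return round(r[1],1),round(miss,1)
E
python3 - <<'E'
from h import *
for n,p,xy in(("rim FL",(298,445),(-70,79)),("rim RL",(110,410),(40,79)),("rim FR",(317,393),(-70,17)),("carr FL bottom",(273,361),(-58,69)),("carr RL bottom",(135,341),(28,69)),("carr FL top",(277,318),(-58,69)),("carr RL top",(133,293),(28,69)),("carr FR top",(297,293),(-58,27)),("plate top L",(357,492),(-115,78)),("plate topR",(387,435),(-115,18))):print(n,zat(*sc(*p),*xy))
P=[(-58,69,z) for z in(100,110,120,130,140,150,160)]
W=np.array([np.r_[M@p[:2]+t0,p[2]] for p in P]); print(np.round((proj("scene",W)+.35-[185,115])*3.4))
E
```

```text
rim FL (np.float64(81.2), np.float64(9.5))
rim RL (np.float64(78.8), np.float64(5.7))
rim FR (np.float64(78.3), np.float64(3.1))
carr FL bottom (np.float64(127.3), np.float64(2.7))
carr RL bottom (np.float64(122.2), np.float64(6.0))
carr FL top (np.float64(154.5), np.float64(4.1))
carr RL top (np.float64(153.3), np.float64(5.4))
carr FR top (np.float64(148.8), np.float64(3.1))
plate top L (np.float64(59.1), np.float64(0.2))
plate topR (np.float64(59.5), np.float64(2.5))
[[267. 403.]
 [267. 387.]
 [268. 372.]
 [268. 357.]
 [269. 341.]
 [269. 325.]
 [270. 309.]]
```

play_rows(
  commands=[
    [0.5, 0, 0, 0],
    [1, 0, 0, 0],
    [1.5, 0, 0, 0],
    [2.0, 0, 0, 0],
    [2.1, 0, 0, 0],
    [2.2, 0, 0, 0],
    [2.3, 0, 0, 0],
    [2.4, 0, 0, 0],
    [2.5, 0, 0, 0],
    [2.6, 0, 0, 0],
  ],
)

```text
clock: 14.35
eef_pos: [567.4, 190.0, 207.7]
ee_rot: [1.462, 1.571, 0.169]
force: [-0.3, -0.0, -0.6]
grip_width: 0.006
```

play_rows(
  commands=[
    [0.1, 0, 0, 0],
    [0.2, 0, 0, 0],
    [0.3, 0, 0, 0],
    [0.4, 0, 0, 0],
    [0.5, 0, 0, 0],
    [0.6, 0, 0, 0],
    [0.6, 0, 0, 0],
    [0.6, 0, 0, 0],
    [0.6, 0, 0, 0],
    [0.6, 0, 0, 0],
  ],
)

```text
clock: 15.35
eef_pos: [567.6, 189.5, 202.2]
ee_rot: [0.615, 1.57, -0.678]
force: [0.1, -4.0, 5.2]
grip_width: 0.001
```

play_rows(
  commands=[
    [0.05, 0, 0, 0],
    [0.1, 0, 0, 0],
    [0.15, 0, 0, 0],
    [0.2, 0, 0, 0],
    [0.25, 0, 0, 0],
    [0.3, 0, 0, 0],
    [0.3, 0, 0, 0],
    [0.3, 0, 0, 0],
    [0.3, 0, 0, 0],
    [0.3, 0, 0, 0],
  ],
)

```text
clock: 16.35
eef_pos: [567.8, 189.1, 199.2]
ee_rot: [0.396, 1.569, -0.897]
force: [-0.3, -3.9, 5.7]
grip_width: 0.006
```

```bash
python3 - <<'E'
from h import *
st(); f=optics.grab_frame("scene"); cv2.imwrite("pics/s4f.png",f)
g=cv2.imread("pics/s3f.png"); d=cv2.absdiff(f,g).max(2)
m=d>25; m[:,285:]=0; print("carrier diff px",m[115:290,185:].sum())
E
```

```text
16.35 stand [ -28.8 -136.7] 199.2 F [-1.4 -3.7] 5.7
carrier diff px 232
```

play_rows(
  commands=[
    [0.05, 0, 0, 0],
    [0.1, 0, 0, 0],
    [0.15, 0, 0, 0],
    [0.2, 0, 0, 0],
    [0.2, 0, 0, 0],
    [0.2, 0, 0, 0],
    [0.2, 0, 0, 0],
    [0.2, 0, 0, 0],
    [0.2, 0, 0, 0],
    [0.2, 0, 0, 0],
  ],
)

```text
clock: 17.4
eef_pos: [567.5, 190.0, 196.7]
ee_rot: [1.504, 1.57, 0.211]
force: [1.9, -3.1, 3.3]
grip_width: 0.004
```

```bash
python3 - <<'E'
from h import *
st(); f=optics.grab_frame("scene"); cv2.imwrite("pics/s5f.png",f)
for n in("s3f","s4f"):
    g=cv2.imread(f"pics/{n}.png"); m=cv2.absdiff(f,g).max(2)>25
    print("carrier box diff",m[160:225,222:275].sum(),"dish", m[225:275,205:300].sum())
E
```

```text
17.4 stand [ -28.9 -135.7] 196.7 F [ 1.  -3.5] 3.3
carrier box diff 1082 dish 42
carrier box diff 1054 dish 41
```

```bash
cat >> h.py <<'E'
def track(f):
    g=cv2.imread("pics/s3f.png"); x0,x1,y0,y1=215,255,153,178   # arm end with black knob
    T=g[y0:y1,x0:x1]; S=f[y0-4:y1+70,x0-6:x1+8]
    r=cv2.matchTemplate(S,T,cv2.TM_CCOEFF_NORMED); _,v,_,(mx,my)=cv2.minMaxLoc(r)
    dy=0
    if 0<my<r.shape[0]-1:
        a,b,c=r[my-1,mx],r[my,mx],r[my+1,mx]; dy=.5*(a-c)/(a-2*b+c)
    s=my+dy-4
    o,d=ray("scene",248,161); w=M@[-19,54]+t0; k=np.dot(w-o[:2],d[:2])/np.dot(d[:2],d[:2]); P=o+k*d
    zs=np.arange(0,121.); W=np.array([P-[0,0,z] for z in zs]); pv=proj("scene",W)[:,1]
    return round(float(np.interp(s,pv-pv[0],zs)),1),round(v,2),mx-6,round(P[2])
E
python3 - <<'E'
from h import *
for n in("s4f","s5f"):print(n,track(cv2.imread(f"pics/{n}.png")))
E
```

```text
s4f (0.0, 0.99, 0, 237)
s5f (9.9, 0.88, 0, 237)
```

play_rows(
  commands=[
    [0.05, 0, 0, 0],
    [0.1, 0, 0, 0],
    [0.15, 0, 0, 0],
    [0.15, 0, 0, 0],
    [0.15, 0, 0, 0],
    [0.15, 0, 0, 0],
    [0.15, 0, 0, 0],
    [0.15, 0, 0, 0],
    [0.15, 0, 0, 0],
    [0.15, 0, 0, 0],
  ],
)

```text
clock: 18.45
eef_pos: [567.6, 189.9, 195.8]
ee_rot: [1.303, 1.57, 0.01]
force: [0.8, -3.6, 6.3]
grip_width: 0.005
```

```bash
python3 - <<'E'
from h import *
st(); f=optics.grab_frame("scene"); cv2.imwrite("pics/s6f.png",f); print(track(f))
E
```

```text
18.45 stand [ -28.8 -135.8] 195.8 F [-0.2 -3.7] 6.3
(25.8, 0.8, 0, 237)
```

play_rows(
  commands=[
    [0, 0, 0, 0],
    [0, 0, 0, 0],
    [0, 0, 0, 0],
    [0, 0, 0, 0],
    [0, 0, 0, 0],
    [0, 0, 0, 0],
    [0, 0, 0, 0],
    [0, 0, 0, 0],
    [0, 0, 0, 0],
    [0, 0, 0, 0],
  ],
)

```text
clock: 19.5
eef_pos: [567.5, 189.9, 195.8]
ee_rot: [1.304, 1.57, 0.011]
force: [0.8, -2.7, 7.0]
grip_width: 0.004
```

play_rows(
  commands=[
    [0, 0, 0, 0],
    [0, 0, 0, 0],
    [0, 0, 0, 0],
    [0, 0, 0, 0],
    [0, 0, 0, 0],
    [0, 0, 0, 0],
    [0, 0, 0, 0],
    [0, 0, 0, 0],
    [0, 0, 0, 0],
    [0, 0, 0, 0],
  ],
)

```text
clock: 20.5
eef_pos: [567.5, 189.9, 195.8]
ee_rot: [1.337, 1.57, 0.044]
force: [1.5, -3.8, 5.3]
grip_width: 0.003
```

```bash
python3 - <<'E'
from h import *
st(); f=optics.grab_frame("scene"); cv2.imwrite("pics/s7f.png",f); print(track(f))
crop(f,205,305,165,280,5.2,"pics/s7.png")
E
```

```text
20.5 stand [ -28.8 -135.8] 195.8 F [ 0.4 -4.1] 5.3
(56.4, 0.64, -1, 237)
```

View pics/s7.png

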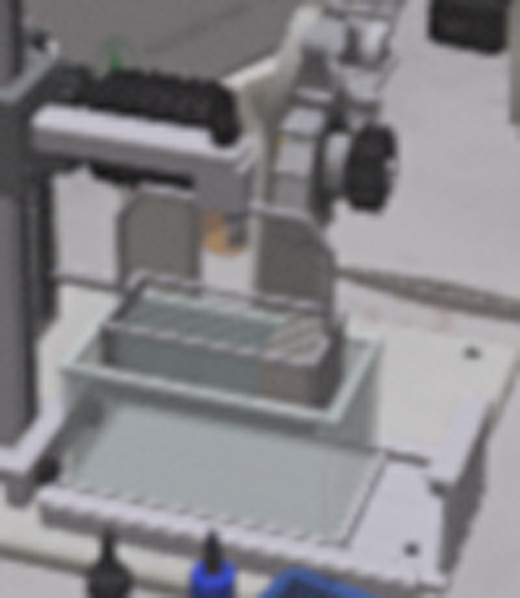

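```bash
python3 - <<'E'
from h import *
q=lambda u,v:(205+u/5.2-.4,165+v/5.2-.4)
R=[zat(*q(*p),*xy) for p,xy in(((337,417),(-70,79)),((66,370),(40,79)),((380,342),(-70,17)))]
C=[zat(*q(*p),*xy) for p,xy in(((322,360),(-58,69)),((104,326),(28,69)),((342,322),(-58,27)))]
print(R,C); r=np.mean([a[0] for a in R]);c=np.mean([a[0] for a in C]); print("h est",c-r+55-34)
W=[np.r_[M@p+t0,z] for p,z in(((-58,69),100),((28,69),100),((-58,27),100),((-70,79),80),((40,79),80),((-70,17),80))]
print(np.round((proj("scene",np.array(W))+.4-[205,165])*5.2))
E
```

```text
[(np.float64(82.6), np.float64(4.0)), (np.float64(77.6), np.float64(6.3)), (np.float64(78.0), np.float64(2.7))] [(np.float64(98.5), np.float64(6.5)), (np.float64(94.1), np.float64(6.0)), (np.float64(90.3), np.float64(1.9))]
h est 35.900000000000006
[[304. 356.]
 [ 88. 313.]
 [338. 300.]
 [326. 422.]
 [ 49. 365.]
 [373. 337.]]
```

play_rows(
  commands=[
    [0, 0, 0, 0],
    [0, 0, 0, 0],
    [0, 0, 0, 0],
    [0, 0, 0, 0],
    [0, 0, 0, 0],
    [0, 0, 0, 0],
    [0, 0, 0, 0],
    [0, 0, 0, 0],
    [0, 0, 0, 0],
    [-4, 0, 0, 0],
  ],
)

```text
clock: 21.55
eef_pos: [563.6, 190.0, 229.8]
ee_rot: [-1.823, 1.558, -3.117]
force: [-0.2, -0.4, -0.8]
grip_width: 0.0
```

play_rows(
  commands=[
    [-2, 0, 0, 0],
    [-4, 0, 0, 0],
    [-4, 0, 0, 0],
    [-4, 0, 0, 0],
    [-4, 0, 0, 0],
    [-4, 0, 0, 0],
    [-4, 0, 0, 0],
    [-4, 0, 0, 0],
    [-4, 0, 0, 0],
    [-4, 0, 0, 0],
  ],
)

```text
clock: 22.55
eef_pos: [567.4, 189.9, 275.1]
ee_rot: [-2.144, 1.571, 2.846]
force: [-0.7, 0.7, -0.5]
grip_width: 0.007
```

```bash
python3 - <<'E'
from h import *
st(); f=optics.grab_frame("scene"); cv2.imwrite("pics/s8f.png",f); print(track(f))
f=optics.grab_frame("scene"); print(track(f))
crop(f,205,305,165,280,5.2,"pics/s8.png")
E
```

```text
22.55 stand [ -29.  -135.7] 275.1 F [-0.5  0.9] -0.5
(76.9, 0.56, -1, 237)
(76.9, 0.56, -1, 237)
```

View pics/s8.png

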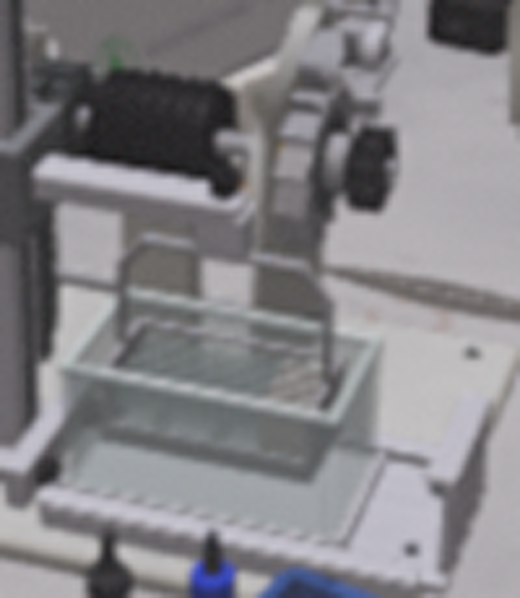

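```bash
python3 - <<'E'
from h import *
q=lambda u,v:(205+u/5.2-.4,165+v/5.2-.4)
r=79.4
for n,p,xy in(("botFL",(313,479),(-58,69)),("botRL",(105,433),(28,69)),("topFR",(340,376),(-58,27)),("topFL",(322,410),(-58,69)),("floorFL",(340,541),(-70,79)),("floorRL",(70,482),(40,79))):
    z=zat(*q(*p),*xy); print(n,z,"above floor",z[0]-r+55)
for h in(0,5,10,15,20,25):
    W=[np.r_[M@np.array(p)+t0,r-55+h] for p in((-58,69),(28,69))]; print(h,np.round((proj("scene",np.array(W))+.4-[205,165])*5.2).tolist())
E
```

```text
botFL (np.float64(45.2), np.float64(4.7)) above floor 20.799999999999997
botRL (np.float64(45.2), np.float64(5.6)) above floor 20.799999999999997
topFR (np.float64(65.6), np.float64(1.9)) above floor 41.19999999999999
topFL (np.float64(76.6), np.float64(7.2)) above floor 52.19999999999999
floorFL (np.float64(26.6), np.float64(7.0)) above floor 2.1999999999999957
floorRL (np.float64(25.5), np.float64(6.6)) above floor 1.0999999999999943
0 [[299.0, 523.0], [92.0, 477.0]]
5 [[300.0, 512.0], [91.0, 467.0]]
10 [[300.0, 502.0], [91.0, 456.0]]
15 [[300.0, 491.0], [91.0, 446.0]]
20 [[301.0, 480.0], [91.0, 435.0]]
25 [[301.0, 469.0], [90.0, 424.0]]
```

```bash
python3 - <<'E'
from h import *
f=np.mean([optics.grab_frame("scene").astype(float) for _ in range(8)],0)
np.save("avg.npy",f); print(track(f.astype(np.uint8)))
f=np.clip((f-40)*1.25,0,255).astype(np.uint8)
crop(f,212,286,216,274,10,"pics/s9.png")
E
```

```text
(76.9, 0.56, -1, 237)
```

View pics/s9.png

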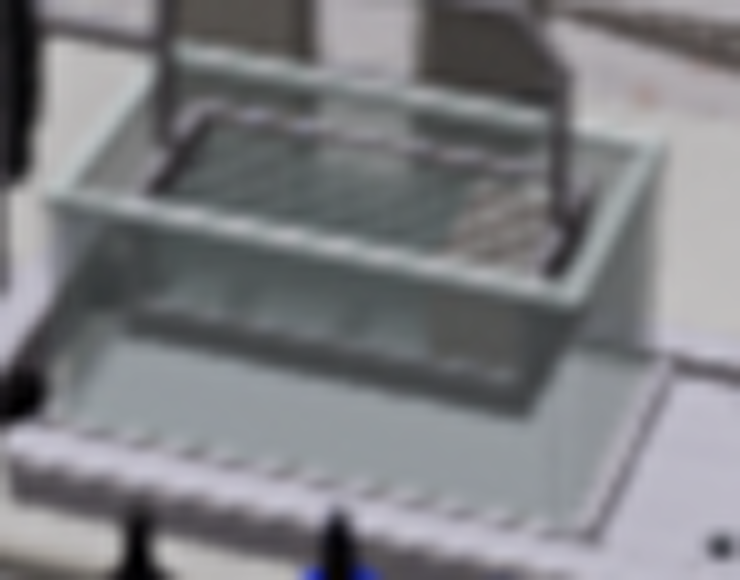

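```bash
python3 - <<'E'
from h import *
q=np.array([212,216])
px=lambda P:np.array(P,float)/10-.45+q
def fit(names,P,X,free):
    X=np.array(X,float)
    def res(a):
        W=np.array([np.r_[M@(x[:2]+a[:2])+t0,a[2]+x[2]] for x in X]); return (proj("scene",W)-px(P)).ravel()
    s=least_squares(res,[0,0,60]); print(names,np.round(s.x,1),"rms px",np.sqrt(np.mean(s.fun**2)).round(2),np.round(s.fun,1)); return s.x
# rim alone (outer, z=55 over floor)
rx=[(-70,79,55),(40,79,55),(-70,17,55),(40,17,55)]; rp=[(578,303),(50,200),(662,148),(180,48)]
a=fit("rim->floor z",rp,rx,0)
o=a[:2]
def z(n,P,x):
    w=np.array(x)+o; print(n,zat(*px(P),*w), "above floor",round(zat(*px(P),*w)[0]-a[2],1))
z("botFL",(530,416),(-58,69));z("botRL",(130,326),(28,69))
z("topFR",(588,187),(-58,27));z("topRR",(208,104),(28,27));z("topFL",(556,272),(-58,69));z("topRL",(152,192),(28,69))
z("dish outer bottom FL",(590,542),(-70,79));z("FR",(674,366),(-70,17))
E
```

```text
rim->floor z [  0.8 -16.7  13.4] rms px 0.41 [-0.1  0.2  0.6 -0.2  0.2 -0.3 -0.8  0.2]
botFL (np.float64(32.3), np.float64(0.3)) above floor 18.9
botRL (np.float64(33.7), np.float64(0.7)) above floor 20.3
topFR (np.float64(61.5), np.float64(1.2)) above floor 48.1
topRR (np.float64(63.2), np.float64(0.2)) above floor 49.8
topFL (np.float64(67.3), np.float64(4.5)) above floor 53.9
topRL (np.float64(66.4), np.float64(4.3)) above floor 53.0
dish outer bottom FL (np.float64(11.5), np.float64(4.6)) above floor -1.9
FR (np.float64(13.2), np.float64(4.4)) above floor -0.2
```

The carrier is caught and at rest, but the two readings of its height disagree. The basket's top edge gives about 15 mm above the floor and its underside gives up to 20 mm, close to the 21 mm limit. A short pulse of about 0.3 s should let it down exactly one more tooth, to roughly 5–10 mm.

play_rows(
  commands=[
    [2, 0, 0, 0],
    [4.5, 0, 0, 0],
    [6.2, 0, 0, 0],
    [6.6, 0, 0, 0],
    [6.8, 0, 0, 0],
    [7.0, 0, 0, 0],
    [7.2, 0, 0, 0],
    [7.4, 0, 0, 0],
    [7.5, 0, 0, 0],
    [7.5, 0, 0, 0],
  ],
)

```text
clock: 24.05
eef_pos: [568.3, 189.4, 201.3]
ee_rot: [1.03, 1.568, -0.263]
force: [-0.2, -2.5, 5.5]
grip_width: 0.008
```

```bash
python3 -c "
from h import *
st();print(track(optics.grab_frame('scene')))"
```

```text
24.05 stand [ -28.3 -136.5] 201.3 F [-0.9 -2.4] 5.5
(76.8, 0.56, -1, 237)
```

play_rows(
  commands=[
    [0.25, 0, 0, 0],
    [0.5, 0, 0, 0],
    [0.5, 0, 0, 0],
    [-3.5, 0, 0, 0],
    [-7.5, 0, 0, 0],
    [-7.5, 0, 0, 0],
    [-7.5, 0, 0, 0],
    [-7.5, 0, 0, 0],
    [-7.5, 0, 0, 0],
    [-7.5, 0, 0, 0],
  ],
)

```text
clock: 25.1
eef_pos: [566.7, 190.0, 273.7]
ee_rot: [-1.779, 1.568, -3.072]
force: [-0.1, -0.4, -0.2]
grip_width: 0.005
```

```bash
python3 - <<'E'
from h import *
st(); print(track(optics.grab_frame('scene')))
f=np.mean([optics.grab_frame("scene").astype(float) for _ in range(6)],0); print(track(f.astype(np.uint8)))
f=np.clip((f-40)*1.25,0,255).astype(np.uint8)
crop(f,212,286,216,274,10,"pics/s10.png")
E
```

```text
25.1 stand [ -29.6 -135.5] 273.7 F [-0.2 -0.4] -0.2
(86.4, 0.6, -1, 237)
(86.4, 0.6, -1, 237)
```

View pics/s10.png

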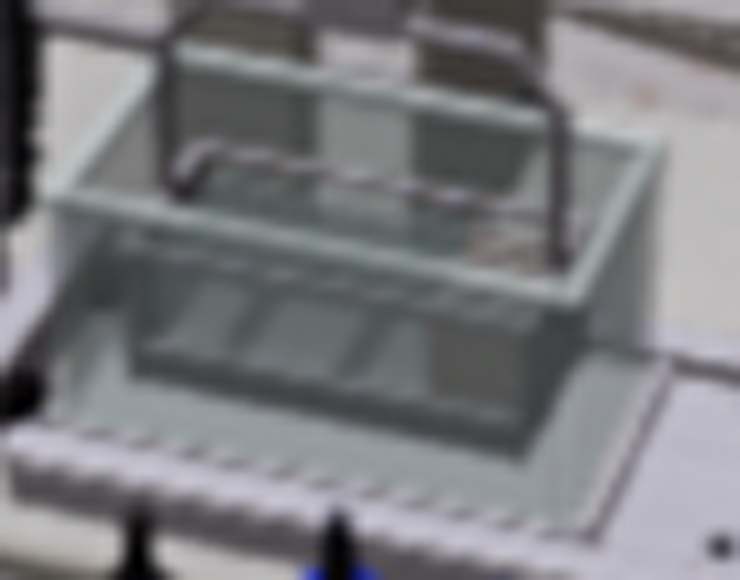

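```bash
python3 -c "
from h import *
st();print(manip.close_job())"
```

```text
25.45 stand [ -29.  -135.7] 275.1 F [0.3 0.1] -0.3
the job is handed in; nothing more can be done
None
```

The dish is home on its rear stop and the carrier hangs inside it with the slides below the rim. I handed the job in at 25.5 s of the 58 s allowed. No verdict was reported, so everything below is from my own checks.

- **Dish:** I eased it about 54 mm onto the rear buffers. The last push read about 7.6 N along the travel, with the arm no longer moving forward. The wrist also read about 6.8 N upward, which I took to be friction. The pictures show the dish home.
- **Lever:** I pressed the pad through its free play and held it at about 5–7 N. The carrier ran down at a steady 15 mm/s, and I let the pad up so the pawl caught after 8 teeth.
- **Two presses instead of one:** After that catch my height readings disagreed. The basket's top edge put the underside about 15 mm above the floor, and the underside itself read 19–20 mm, close to the 21 mm limit. I gave the pad a second press of about 0.3 s, which dropped it one more tooth (9.6 mm measured).
- **Final state:** I estimate the underside is 5–10 mm above the floor; the two readings still differ by about 5 mm. The last picture shows the basket clear of the walls and floor, and the tracked height did not change between frames. I didn't measure the pawl's seating, only inferred it from the carrier standing still.
- **Clearances:** The arm ended clear of everything, about 65 mm above the pad, with no wrist force. I kept the arm clear of the bystanders on every move; I did not measure their positions again at the end.

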